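# Switch on the hotplate under the saucepan

### The arm

A 7-joint arm with a two-finger parallel gripper is mounted at the origin on a cart in front of the work surface, level with it; the furniture and walls round the work are solid. World frame = base frame: x ahead of the robot, y to its left, z up, the work surface at z = 0. Lengths are in m, angles in rad, forces in N, time in s.
With the tool pointing down it reaches from about 0.375 to 0.925 m from the base axis. Payload 3.1 kg.
Tool frame: the origin (TCP) lies between the finger pads; the fingertips stand 19 mm ahead of it and the grasp point (between the pads) is the TCP; z points along the fingers, y is the line along which they close (so a half turn about z gives the same grasp; the last joint's range is limited). The gripper opens to 85 mm and grips with 20 to 120 N. Pads are 22 mm wide; open, the fingers measure 114 mm over their backs; the gripper's body (76 mm by 85 mm) begins 54 mm behind the grasp point. The pads swing forward as they close: fully open they stand 13 mm farther back than shut.
Start: joints at [-1.242, 0.383, 0.044, 1.598, -0.018, 1.161, -0.05], TCP at [0.269, 0.592, 0.25] pointing down, gripper open.
Joint ranges: [-2.61, 2.61], [-0.41, 2.15], [-1.48, 1.57], [0, 2.5], [-1.57, 4.71], [0.05, 1.97], [-2.85, 2.85]. Speed limits (rad/s): [2.79, 2.79, 3.14, 3.14, 3.14, 3.14, 3.14].

### API

Orientations are given as a unit quaternion [x, y, z, w].
In Python, from bench import move_ptp, movel, move_j, move_gripper, pause, inverse_kinematics, read_camera, camera_params, MotionError, sign_off, look_for, tip_of, read_time_s, read_qpos, read_joint_vel, read_effort, read_eef_pos, read_tcp_rot, read_ft_force, read_ft_torque, read_finger_gap gives the robot as it stands. Calls block until the motion is done:
- move_ptp(position, orientation): joint-space move of the TCP to a pose.
- movel(position, orientation=None, speed=0.15): straight line of the TCP; orientation=None keeps the orientation; speed is the mean speed in m/s.
- move_j(angles): joint-space move.
- move_gripper(opening, effort=None): finger opening in m; effort is the grip in N (None keeps the last); returns when the fingers have stopped.
- pause(seconds).
- inverse_kinematics(position, orientation): joint angles nearest the present ones, or None.
- read_camera(name): name is "scene" or "top" or "wrist"; returns the picture (480x640x3 uint8, red, green, blue); there is no depth.
- camera_params(name): a dict with "K" (3x3 intrinsics, pixels), "dist_coeffs" ([k1, k2, p1, p2, k3] as OpenCV has them; the pictures are not rectified), "camera_from_world" (4x4, takes a point from world to camera coordinates). Camera axes: x right, y down, z forward; pixel columns grow to the right and rows downward; lengths in m; the calibration is good to about 2 mm. A picture is of the moment at which its call begins: read the wrist's pose just before it. camera_params takes no time and is no camera call; for the wrist camera it gives the pose at the moment of the call.
A pose or a line that the arm cannot do raises MotionError and nothing moves.
- sign_off(): hands the job in, once; it reports no verdict.
Trained networks look in the newest picture that a camera, given by its name, has taken for a name from the list of things; names that differ only in an ending like _2 or _b are one class to them, and where a whole thing is asked for, a point or a joint stands for the part that bears it (a point fixed in the world has none). Each returns a list of dicts, best first, with "confidence" (0 to 1); they miss things now and then, are a little off and sometimes report something else, mostly with a low value. They report only what shows in the picture. A call takes as long as a camera call.
- look_for(camera, name): "at" ([column, row] in pixels, amid what is visible of it).
- tip_of(camera, name): "at" ([column, row] in pixels: a listed point, or the origin of a listed thing).
Readings, each from a call of its own:
- read_time_s(): time.
- read_qpos(): joint angles.
- read_joint_vel(): joint speeds.
- read_effort(): joint torques, N m.
- read_eef_pos(): TCP position.
- read_tcp_rot(): TCP orientation.
- read_ft_force(): force on the tool from outside, world axes, zero at the start.
- read_ft_torque(): the same for the moment, N m.
- read_finger_gap(): finger opening in m.
Only numpy, scipy, OpenCV 4.12 (cv2) and the standard library are available. Lean on these libraries where they do the work, as an engineer would, in place of code of your own. Each camera call takes 0.05 s, during which the arm holds its last target. There are 200 camera calls.

### The job

Switch on the plate of the twin hotplate that the saucepan stands on: pull that plate's knob straight up to unlock it, turn it clockwise to the orange mark, and push it back down fully home. Leave the other plate's knob off and do not shift the saucepan.

Things in the scene. Friction and masses are not known exactly. Their poses are not given: they have to be found in the camera images.
- pan_centre (a point): The steel saucepan with a brown handle, on the left or the right plate of the twin hotplate (a white bowl is on the other). Pot 160 mm across, 83 mm high; its handle points back and to the right, away from the knobs, up to 106 mm over the pan's underside. This point is on the pot's axis, 41 mm above its underside, within 12 mm of the plate's centre. The pan need not be touched.
- left_knob (a point): The left knob, of the left plate (plate centre 170 mm behind it; other knob 190 mm to its right): grey upright bar 50 long, 18 wide, on a black skirt 52 mm across. Over the level panel: skirt top 8 mm, bar top 41 mm, this point 31 mm (knob down). On the vertical turning axis; moves with the knob. x: along the bar to its pointer end (white line on top); y: across the 18 mm; z: up.
- right_knob (a point): The right knob, of the right plate (plate centre 170 mm behind it; other knob 190 mm to its left): grey upright bar 50 long, 18 wide, on a black skirt 52 mm across. Over the level panel: skirt top 8 mm, bar top 41 mm, this point 31 mm (knob down). On the vertical turning axis; moves with the knob. x: along the bar to its pointer end (white line on top); y: across the 18 mm; z: up.
- left_pull (a joint): Height of the left knob, m: 0 = down, fully home, locked; 0.012 = pulled up to its stop. Free to turn once 8 mm up. Friction 4 N both ways: it stays at the height where it is left. It goes down only near off or on.
- right_pull (a joint): Height of the right knob, m: 0 = down, fully home, locked; 0.012 = pulled up to its stop. Free to turn once 8 mm up. Friction 4 N both ways: it stays at the height where it is left. It goes down only near off or on.
- left_turn (a joint): Turn of the left knob, rad, clockwise seen from above: 0 = off, pointer at the thin white mark, away from the robot; 1.22 (70 degrees) = on, pointer at the wide orange mark. Stops at -0.12 and 1.40. While down at off it has play up to about 0.2, then is blocked; it can be pushed down again within about 0.2 of 1.22. Friction 0.04 N m; stays where it is left.
- right_turn (a joint): Turn of the right knob, rad, clockwise seen from above: 0 = off, pointer at the thin white mark, away from the robot; 1.22 (70 degrees) = on, pointer at the wide orange mark. Stops at -0.12 and 1.40. While down at off it has play up to about 0.2, then is blocked; it can be pushed down again within about 0.2 of 1.22. Friction 0.04 N m; stays where it is left.

How it is judged:
On the way, in this order (a step that is already met when the one before it is completed fails the run):
1. the knob of the saucepan's plate is pulled up, at least 7 mm, before it is turned (((horizontal distance between pan_centre and left_knob below 0.21 m and value of joint left_pull above 0.007 m and value of joint left_turn below 0.5 rad) or (horizontal distance between pan_centre and right_knob below 0.21 m and value of joint right_pull above 0.007 m and value of joint right_turn below 0.5 rad))), for 0.1 s.
2. while up, it is turned clockwise to the orange mark (0.97 to 1.42 rad) (((horizontal distance between pan_centre and left_knob below 0.21 m and value of joint left_pull above 0.006 m and value of joint left_turn above 0.97 rad) or (horizontal distance between pan_centre and right_knob below 0.21 m and value of joint right_pull above 0.006 m and value of joint right_turn above 0.97 rad))), for 0.1 s.
3. it is pushed down home, within 3 mm (((horizontal distance between pan_centre and left_knob below 0.21 m and value of joint left_pull below 0.003 m and value of joint left_turn above 0.97 rad) or (horizontal distance between pan_centre and right_knob below 0.21 m and value of joint right_pull below 0.003 m and value of joint right_turn above 0.97 rad))), for 0.2 s.
At the end, for the whole second after the job is handed in: The knob of the plate under the saucepan points at the orange mark (within about 12 degrees: joint 0.97 to 1.42 rad) and is down within 3 mm; the other knob is down within 3 mm and off (below 0.25 rad); the saucepan stands upright, less than 25 mm from where it started (((horizontal distance between pan_centre and left_knob below 0.21 m and value of joint each of left_pull, right_pull below 0.003 m and value of joint left_turn between 0.97 and 1.42 rad and value of joint right_turn below 0.25 rad and distance of pan_centre from where it was at the start of the episode below 0.025 m and angle between pan_centre's own z axis and vertical below 0.1 rad) or (horizontal distance between pan_centre and right_knob below 0.21 m and value of joint each of right_pull, left_pull below 0.003 m and value of joint right_turn between 0.97 and 1.42 rad and value of joint left_turn below 0.25 rad and distance of pan_centre from where it was at the start of the episode below 0.025 m and angle between pan_centre's own z axis and vertical below 0.1 rad))); the robot touches nothing.
It fails at once if the other plate's knob is pulled up by more than 6 mm or turned by more than 0.4 rad ((horizontal distance between pan_centre and left_knob below 0.21 m and (value of joint right_pull above 0.006 m or value of joint right_turn above 0.4 rad)) or (horizontal distance between pan_centre and right_knob below 0.21 m and (value of joint left_pull above 0.006 m or value of joint left_turn above 0.4 rad))).
It fails at once if the saucepan is shifted by more than 25 mm or tipped (distance of pan_centre from where it was at the start of the episode above 0.025 m or angle between pan_centre's own z axis and vertical above 0.15 rad).
It also fails if it takes over 38 s, if anything falls off the work surface, if the arm or the gripper's body presses on something with over 40 N, if the wrist force passes 120 N, or if a joint passes its speed limit or range.

## Working session

There is one attempt and no reset: what is moved stays moved. The work goes in short steps, each a Python script; the robot and the scene stay as the last script left them, time stands still between calls to the robot, and variables do not carry over. Pictures are saved under pics/ and viewed, on a budget of 10 in all, crops included, one or two more only if the job needs it, and the job is handed in when it is done.

```bash
mkdir -p pics; python3 - <<'E'
from bench import *
import cv2,numpy as np
for c in ["scene","top"]:
    im=read_camera(c); cv2.imwrite(f"pics/{c}0.png",im[:,:,::-1])
    p=camera_params(c); print(c,p["K"],p["dist_coeffs"],np.round(p["camera_from_world"],4).tolist())
    for n in ["pan_centre","left_knob","right_knob"]:
        print(n,[(np.round(d["at"],1).tolist(),round(d["confidence"],2)) for d in tip_of(c,n)[:3]],[(np.round(d["at"],1).tolist(),round(d["confidence"],2)) for d in look_for(c,n)[:3]])
print(read_time_s(),read_tcp_rot(),read_finger_gap(),read_ft_force())
E
```

```text
scene [[475.48227421   0.         319.18278148]
 [  0.         475.48227421 240.91622392]
 [  0.           0.           1.        ]] [0.03972207 0.         0.         0.         0.        ] [[0.5073, -0.8616, -0.0165, -0.2934], [-0.4759, -0.2641, -0.8389, 0.3726], [0.7185, 0.4335, -0.544, 0.5476], [0.0, 0.0, 0.0, 1.0]]
pan_centre [([328.9, 222.1], 0.93)] [([331.5, 220.2], 0.69)]
left_knob [([300.6, 284.9], 0.81)] [([302.7, 293.0], 0.71)]
right_knob [([406.5, 307.2], 0.66)] [([406.0, 317.3], 0.94)]
top [[489.97600774   0.         327.88235999]
 [  0.         489.97600774 231.3692344 ]
 [  0.           0.           1.        ]] [-0.0803822  0.         0.         0.         0.       ] [[-0.0006, -0.9999, -0.0126, -0.0157], [-0.9805, 0.003, -0.1966, 0.5798], [0.1967, 0.0123, -0.9804, 0.8747], [0.0, 0.0, 0.0, 1.0]]
pan_centre [([313.7, 192.0], 0.93)] [([310.0, 189.1], 0.7)]
left_knob [([331.9, 286.1], 0.75), ([315.0, 192.6], 0.41), ([435.4, 264.7], 0.35)] [([330.8, 286.9], 0.78)]
right_knob [([435.0, 268.4], 0.76)] [([430.5, 268.3], 0.57)]
0.7 [2.11759112e-01 9.77321891e-01 1.37262629e-06 3.16067666e-06] 0.08542562691996286 [-0.30175422  0.01509619  0.11331664]
```

View pics/scene0.png

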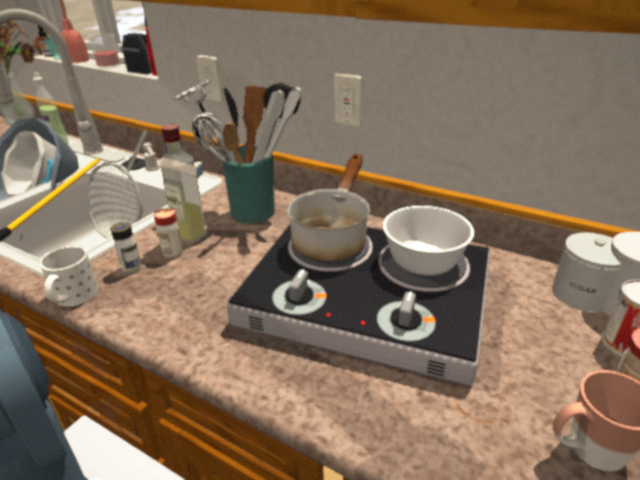

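View pics/top0.png

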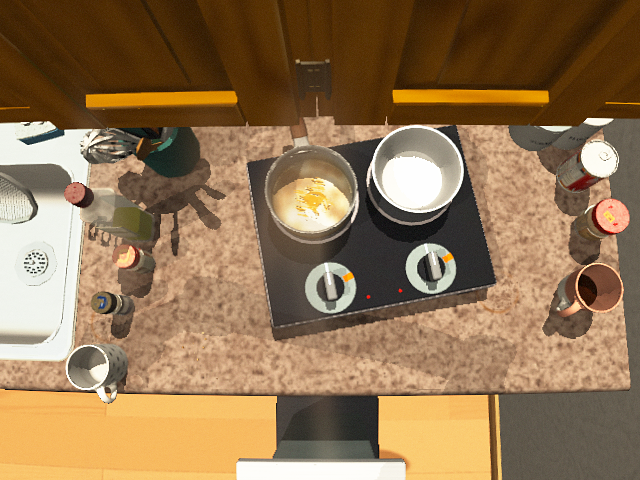

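```bash
cat > h.py <<'E'
from bench import *
import cv2,numpy as np
from scipy.spatial.transform import Rotation as R
def tri(obs):
    A=[]
    for c,uv in obs:
        p=camera_params(c) if isinstance(c,str) else c
        u=cv2.undistortPoints(np.array([[uv]],float),np.array(p["K"]),np.array(p["dist_coeffs"]))[0,0]
        T=np.array(p["camera_from_world"])
        A+= [u[0]*T[2]-T[0],u[1]*T[2]-T[1]]
    A=np.array(A); return np.linalg.lstsq(A[:,:3],-A[:,3],rcond=None)[0]
def proj(p,X):
    T=np.array(p["camera_from_world"]); r,_=cv2.Rodrigues(T[:3,:3])
    return cv2.projectPoints(np.array(X,float).reshape(-1,3),r,T[:3,3],np.array(p["K"]),np.array(p["dist_coeffs"]))[0][:,0]
def down(yaw): # tool y axis at angle yaw in world
    y=np.array([np.cos(yaw),np.sin(yaw),0]);z=np.array([0,0,-1.]);return R.from_matrix(np.c_[np.cross(y,z),y,z]).as_quat()
E
python3 - <<'E'
from h import *
S,T=camera_params("scene"),camera_params("top")
for n,a,b in [("pan",[328.9,222.1],[313.7,192]),("L",[300.6,284.9],[331.9,286.1]),("R",[406.5,307.2],[435,268.4])]:
    X=tri([(S,a),(T,b)]); print(n,X.round(4),proj(S,X)-a,proj(T,X)-b)
E
```

```text
pan [0.6378 0.0088 0.1243] [[ 0.64073857 -0.0969075 ]] [[-0.58820414  0.40764528]]
L [ 0.4733 -0.0251  0.0923] [[-0.5053781  0.0551608]] [[ 0.3972889  -0.29092837]]
R [ 0.5032 -0.2092  0.0977] [[ 0.18723857 -0.03851536]] [[-0.14464213  0.08992994]]
```

The pan stands on the left plate (scene ≈ (330,225), top ≈ (312,192)) and the bowl is on the right, so the left knob at top ≈ (331,287) is the one to turn. Both knobs point away from the robot. I'll hover over it and refine with the wrist camera.

```bash
python3 - <<'E'
from h import *
L=np.array([.4733,-.0251])
th=np.arctan2(.0299,.1841)
for off in (np.pi/2,-np.pi/2):
    for t in (0,1.22):
        print(off,t,np.round(inverse_kinematics([*L,.12],down(th-t+off)),2))
q0=[inverse_kinematics([*L,.12],down(th-1.22+o)) for o in (np.pi/2,-np.pi/2)]
o=(np.pi/2,-np.pi/2)[int(np.argmin([abs(q[6]) for q in q0]))]; print(o)
move_ptp([L[0],L[1],.24],down(th+o))
p=camera_params("wrist");im=read_camera("wrist");cv2.imwrite("pics/w1.png",im[:,:,::-1])
d=tip_of("wrist","left_knob");print(d[:2],proj(p,[*L,.0935]))
S,T=camera_params("scene"),camera_params("top")
if d:
    X=tri([(S,[300.6,284.9]),(T,[331.9,286.1]),(p,d[0]["at"])]);print(X,proj(p,X))
c=np.array([*L,.103]);b=np.array([np.cos(th),np.sin(th),0])*.025
print(proj(p,[c-b,c+b]),read_qpos().round(2),read_time_s(),read_eef_pos())
E
```

```text
1.5707963267948966 0 [-0.55  0.25  0.58  2.14 -0.19  0.8   1.87]
1.5707963267948966 1.22 [-0.65  0.27  0.68  2.15 -0.23  0.8   0.7 ]
-1.5707963267948966 0 [-0.8   0.31  0.87  2.15 -0.33  0.81 -1.14]
-1.5707963267948966 1.22 [-1.13  0.69  1.38  2.16 -0.83  1.02 -1.91]
1.5707963267948966
[{'at': [333.5, 223.2], 'confidence': 0.97}] [[326.08505157 219.79964118]]
[ 0.4747147  -0.02267864  0.09083272] [[329.00796269 221.26100158]]
[[326.07170855 188.12594629]
 [326.00462581 256.2561087 ]] [-0.65  0.05  0.64  2.04 -0.03  1.06  1.74] 3.1167 [ 0.47359762 -0.02414716  0.24005618]
```

View pics/w1.png

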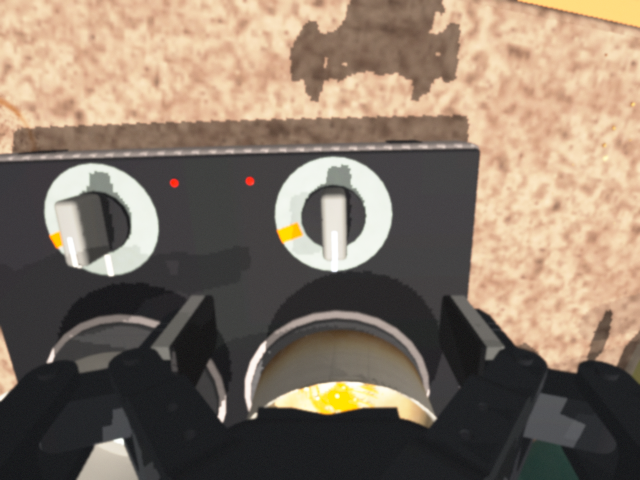

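The wrist view shows the left knob's bar top at about (334,188)–(334,258), vertical in the picture. My yaw estimate is therefore right, and the knob lies a few mm to +y of my estimate. I'll take a second, lower look.

```bash
python3 - <<'E'
from h import *
th=np.arctan2(.0299,.1841);S,T=camera_params("scene"),camera_params("top")
p1=camera_params("wrist");read_camera("wrist");u1=tip_of("wrist","left_knob")[0]["at"];r1=tip_of("wrist","right_knob")
movel([.474,-.0205,.175],down(th+np.pi/2))
p2=camera_params("wrist");im=read_camera("wrist");d=tip_of("wrist","left_knob");u2=d[0]["at"];print(u1,d[:2],r1[:1])
X=tri([(p1,u1),(p2,u2)]);print("wrist",X)
A=tri([(p1,u1),(p2,u2),(S,[300.6,284.9]),(T,[331.9,286.1])]);print("all",A)
c=np.array([*X[:2],.103]);b=np.array([np.cos(th),np.sin(th),0]);n=np.array([-b[1],b[0],0])
P=proj(p2,[c+.025*b*i+.009*n*j for i,j in((-1,-1),(-1,1),(1,1),(1,-1))])
im=im[:,:,::-1].copy();cv2.polylines(im,[np.round(P).astype(np.int32)],True,(0,0,255),1)
cv2.imwrite("pics/w2.png",im);print(P,read_time_s(),read_eef_pos())
E
```

```text
[332.1, 227.1] [{'at': [328.4, 253.2], 'confidence': 0.55}] [{'at': [80.0, 226.7], 'confidence': 0.73}]
wrist [ 0.48109185 -0.01911384  0.08174797]
all [ 0.47664861 -0.02181385  0.09024858]
[[311.3718258  221.91107731]
 [345.08761439 221.92013537]
 [343.92866641 306.76774021]
 [312.41070108 306.75573199]] 3.95 [ 0.47514435 -0.02061285  0.17616987]
```

View pics/w2.png

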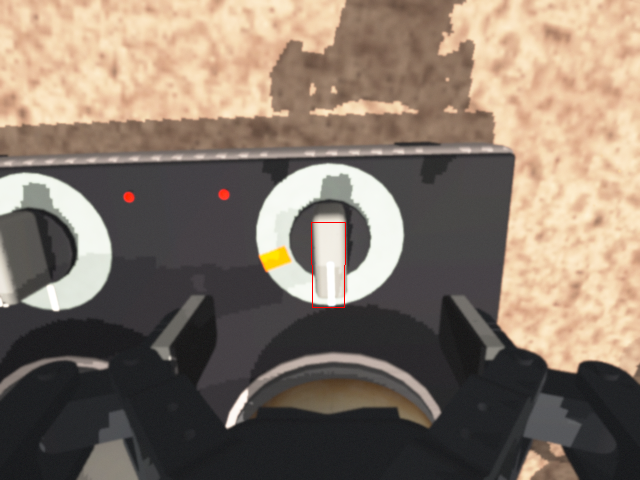

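The overlay matches the bar sideways; along the bar, the knob sits about 3 mm nearer the robot. I'll descend and grip.

```bash
python3 - <<'E'
from h import *
th=np.arctan2(.0299,.1841);q=down(th+np.pi/2);K=[.4772,-.0190]
movel([*K,.13],q,.1); f0=read_ft_force(); print(f0,read_eef_pos())
movel([*K,.097],q,.05); print("down",read_ft_force()-f0,read_eef_pos())
move_gripper(.03,25); print(read_ft_force()-f0)
move_gripper(.010,40); print("grip",read_finger_gap(),read_ft_force()-f0,read_eef_pos(),read_time_s())
cv2.imwrite("pics/s3.png",read_camera("scene")[180:380,200:460,::-1].repeat(3,0).repeat(3,1)[:600,:780])
E
```

```text
[-0.30829613  0.5790721   0.63761234] [ 0.47750896 -0.01915903  0.13024531]
down [ 0.77870055 -0.76437037 -1.23260966] [ 0.47734343 -0.01913424  0.09700845]
[ 0.30505737 -0.21527257  0.01686832]
grip 0.01732881226662282 [-1.54480034 -0.77851919  1.5421869 ] [ 0.47723115 -0.01891813  0.09715325] 6.1833
```

View pics/s3.png

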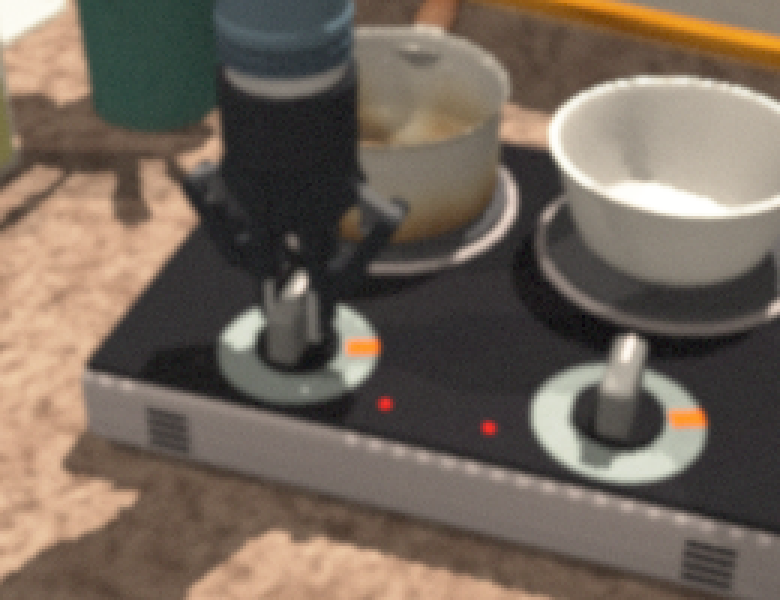

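The fingers straddle the left knob's bar (gap 17.3 mm, almost no side load). Next I pull up 11 mm and check the force.

```bash
python3 - <<'E'
from h import *
th=np.arctan2(.0299,.1841);q=down(th+np.pi/2);K=[.4772,-.0190]
move_gripper(.010,60);f0=read_ft_force()
for dz in (.004,.008,.011):
    movel([*K,.097+dz],q,.02);print(dz,(read_ft_force()-f0).round(1),read_eef_pos().round(4))
pause(.3);print(read_finger_gap(),(read_ft_force()-f0).round(1),read_time_s())
cv2.imwrite("pics/s4.png",read_camera("scene")[180:380,200:460,::-1].repeat(3,0).repeat(3,1)[:600,:780])
E
```

```text
0.004 [ 1.5  1.  -6.6] [ 0.4772 -0.0189  0.1008]
0.008 [ 1.6 -0.1 -5.1] [ 0.4772 -0.0189  0.1052]
0.011 [ 1.4 -0.1 -5.3] [ 0.4772 -0.019   0.1083]
0.017250693216781503 [-0.   0.3 -2.6] 7.75
```

View pics/s4.png

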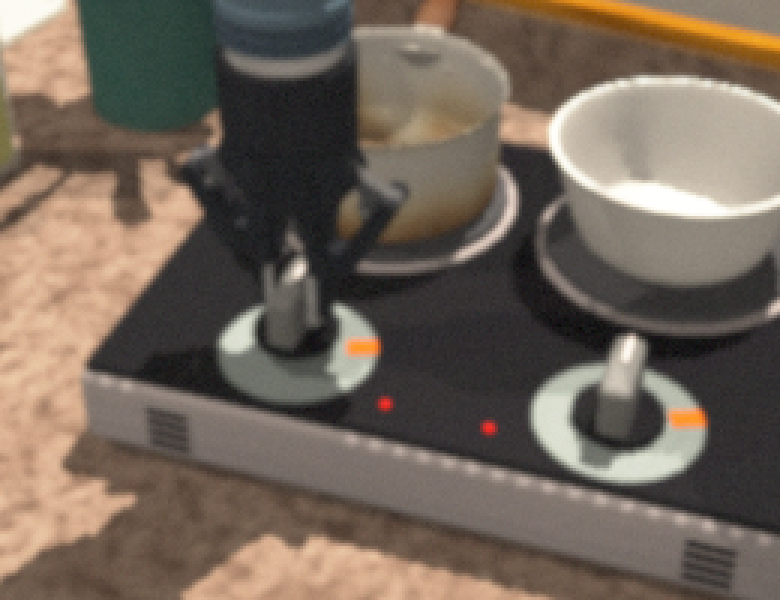

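The knob has risen with the fingers: the skirt moved up in the picture and the resistance was about 5 N. Now I turn it clockwise in steps.

```bash
python3 - <<'E'
from h import *
th=np.arctan2(.0299,.1841);K=[.4772,-.0190]
f0=read_ft_force();m0=read_ft_torque()
for t in (.2,.4,.6,.8,1.0,1.22):
    q=down(th+np.pi/2-t);movel([*K,.108],q,.02)
    f,m=read_ft_force()-f0,read_ft_torque()-m0
    print(t,f.round(1),m.round(2),read_eef_pos().round(4),round(read_time_s(),2))
    if abs(m[2])>1.2 or np.linalg.norm(f)>30: print("STOP");break
pause(.2)
cv2.imwrite("pics/s5.png",read_camera("scene")[180:380,200:460,::-1].repeat(3,0).repeat(3,1)[:600,:780])
print(read_finger_gap())
E
```

```text
0.2 [-0.2 -2.4  0.6] [-0.36  0.03  0.  ] [ 0.4773 -0.0195  0.1082] 8.15
0.4 [-1.7 -4.6  1.6] [-0.84  0.12 -0.01] [ 0.4772 -0.0201  0.1081] 8.5
0.6 [-0.8 -6.5  2.5] [-1.24  0.18 -0.02] [ 0.477  -0.0206  0.108 ] 8.85
0.8 [-0.9 -6.6  1.6] [-1.46  0.18 -0.02] [ 0.4767 -0.0212  0.1079] 9.2
1.0 [-1.4 -7.1  1. ] [-1.64  0.28 -0.02] [ 0.4763 -0.0216  0.1077] 9.55
1.22 [-1.4 -8.1  0.6] [-1.75  0.46 -0.04] [ 0.4757 -0.022   0.1075] 9.92
0.01695448149166197
```

View pics/s5.png

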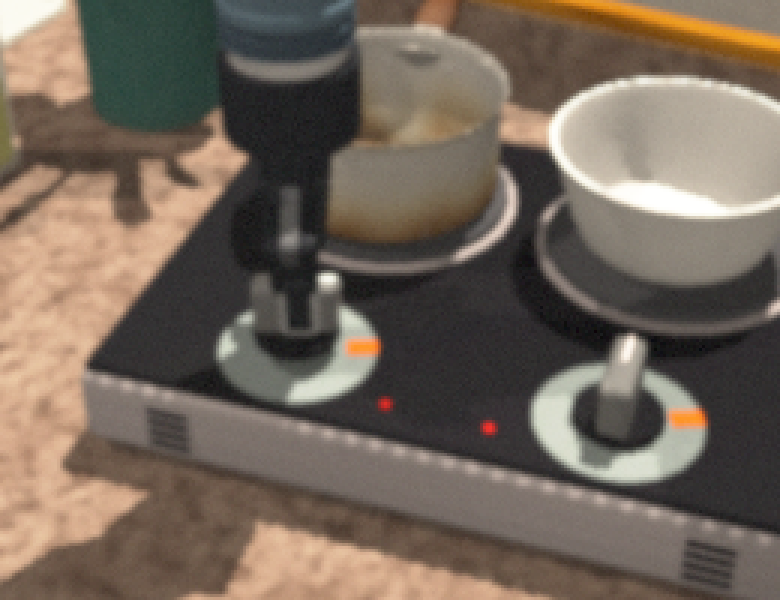

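The bar now points at the orange mark (crop ≈ (365,347)) and the gap is steady. Next I push it home.

```bash
python3 - <<'E'
from h import *
th=np.arctan2(.0299,.1841);q=down(th+np.pi/2-1.22);f0=read_ft_force()
x,y,_=read_eef_pos()
for z in (.104,.101,.098,.096,.095,.094):
    movel([x,y,z],q,.02);f=read_ft_force()-f0
    print(z,f.round(1),read_eef_pos().round(4))
    if f[2]>25: break
pause(.3);print((read_ft_force()-f0).round(1),read_eef_pos().round(4),read_finger_gap(),read_time_s())
cv2.imwrite("pics/s6.png",read_camera("scene")[180:380,200:460,::-1].repeat(3,0).repeat(3,1)[:600,:780])
E
```

```text
0.104 [ 2.1  4.8 -3.8] [ 0.4756 -0.0222  0.1037]
0.101 [ 1.4  3.8 -4.7] [ 0.4756 -0.0222  0.1007]
0.098 [ 2.5  4.3 -2.9] [ 0.4756 -0.0222  0.0977]
0.096 [-2.2  3.1  9. ] [ 0.4757 -0.0223  0.0971]
0.095 [-5.3  4.7 18.1] [ 0.4758 -0.0223  0.097 ]
0.094 [-8.7  4.4 27.1] [ 0.4759 -0.0223  0.0968]
[-6.7  5.1 26.8] [ 0.4759 -0.0223  0.0968] 0.01722461236306029 12.225
```

View pics/s6.png

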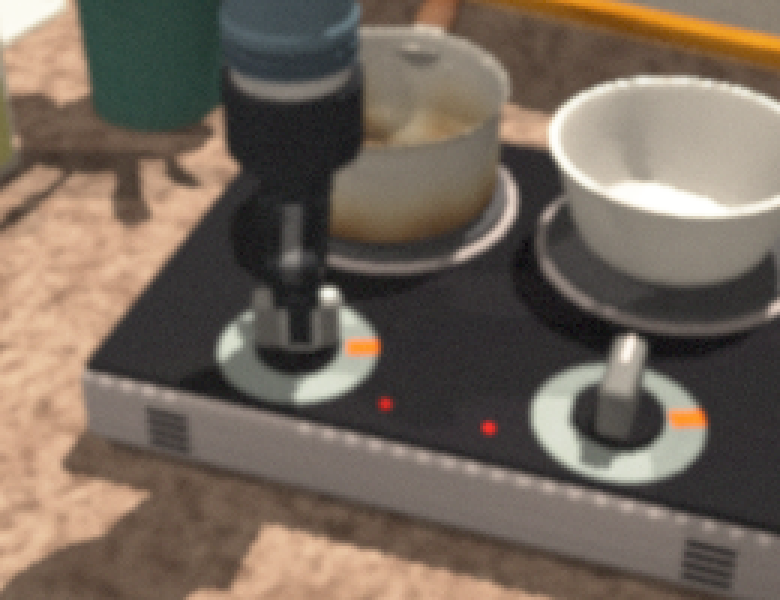

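It stopped hard at TCP z = 0.097, the height where I first gripped it, so it is home. I'll relax the push, release and retreat.

```bash
python3 - <<'E'
from h import *
th=np.arctan2(.0299,.1841);q=down(th+np.pi/2-1.22)
x,y,_=read_eef_pos()
movel([x,y,.0965],q,.02)
move_gripper(.055);print(read_finger_gap(),read_ft_force().round(1))
x,y,_=read_eef_pos()
movel([x,y,.2],q,.08);move_ptp([.42,.12,.28],q)
print(read_ft_force().round(1),read_time_s())
a=read_camera("scene")[180:380,200:460,::-1].repeat(3,0).repeat(3,1)[:600,:780];cv2.imwrite("pics/s7.png",a)
b=read_camera("top");cv2.imwrite("pics/t7.png",cv2.resize(b[110:340,230:510,::-1],None,fx=2.6,fy=2.6))
print(tip_of("top","pan_centre")[:1])
read_camera("scene");
for n in ("pan_centre","left_knob","right_knob"):print(n,tip_of("scene",n)[:1])
E
```

```text
0.05483608925403212 [-0.3 -0.7 -0.1]
[ 0.3  0.2 -0.1] 15.1667
[{'at': [312.0, 191.3], 'confidence': 0.66}]
pan_centre [{'at': [329.0, 223.2], 'confidence': 0.7}]
left_knob [{'at': [301.1, 283.3], 'confidence': 0.77}]
right_knob [{'at': [408.0, 305.6], 'confidence': 0.71}]
```

View pics/s7.png

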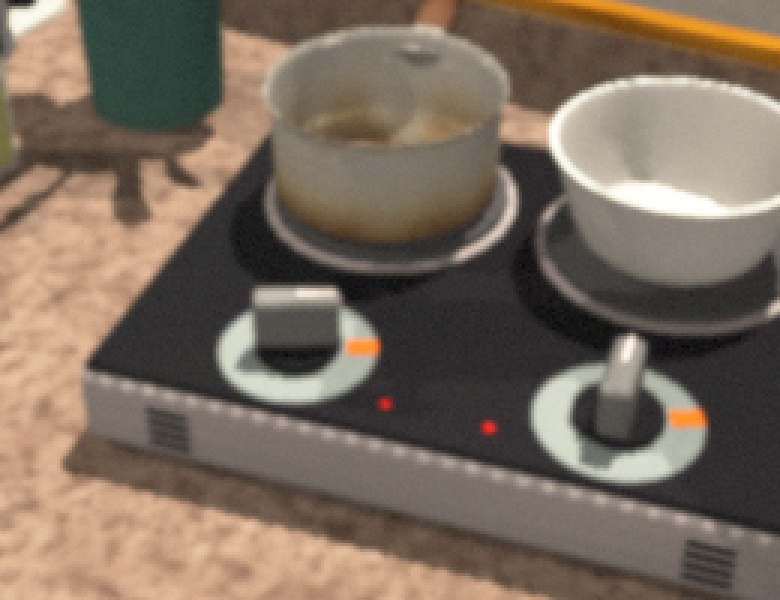

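View pics/t7.png

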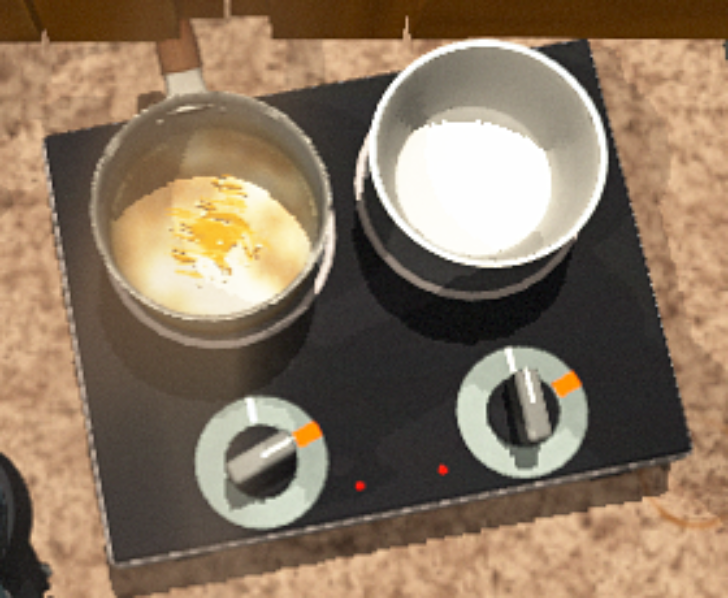

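The left knob points at its orange mark (top crop ≈ (307,433)) and is down. The right knob is off, the pan hasn't moved, and the arm is clear.

```bash
python3 -c "
from bench import *
print(read_time_s(),read_ft_force());sign_off()"
```

```text
15.5167 [-0.05663945  0.67984579  0.61011705]
the job is handed in; nothing more can be done
```

The saucepan's plate is switched on: it stands on the left plate, so I worked the left knob, and the job is handed in at about 15.5 s. I pulled the knob up 11 mm, turned it 1.22 rad clockwise, pushed it home, then released it and backed the arm away.

- **Pushed home:** the knob met a hard stop of about 27 N at the height where I first gripped it, so I take it as fully home. I had no direct reading of the knob joints.
- **Left knob:** in the final pictures it is down and points at the orange mark.
- **Right knob:** it is still down and off.
- **Saucepan:** the network's saucepan position changed by less than 2 pixels from the start, so it has not visibly shifted.
- **Arm:** the force reading was near zero at hand-in.

One check disagreed: the first knob position from the fixed cameras was up to about 6 mm off from the wrist camera. The side load built up to about 8 N during the turn, probably because my turning centre was about 3 mm off the knob's axis. The arm gave way to it and the grip held.

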